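# Push the locking rod home in the theodolite clamp

## Task

Take the long steel locking rod from its cradle, start its plain tip into the bore of the black iron theodolite clamp and push it in roughly a third of its length, then let go, take it again further back near the red head and push it gently fully home; then let go and leave it there. How deep home lies cannot be seen, so feel for it: near the end the seat in the bore yields a few millimetres under a light push and then stops dead. Never load the clamp with more than 25 N, and leave the compass, the jars and the stopwatch where they are.

Things in the scene. Friction and masses are not known exactly. Their poses are not given: they have to be found in the camera images.
- rod: Loose round steel rod, 200 mm long, 14 mm diameter, about 0.24 kg, lying level in the cradle. Origin on its axis at mid-length. x runs along the rod towards the plain tip, whose last 7 mm taper from 14 to 8 mm diameter; the last 14 mm at the other end are a red head, 20 mm in diameter. y and z may be rolled about x.
- rod_tip (a point): Centre of the rod's plain tip face, 100 mm from the rod's origin along +x of the rod.
- rod_tail (a point): Centre of the outer face of the red head, 100 mm from the rod's origin along -x of the rod.
- clamp: Black iron clamp bolted to the shelf. Base 190 x 100 x 12 mm, block 150 mm long (x), 64 mm wide (y), from 30 to 90 mm above the shelf. Origin on the shelf under its middle, z up, x along the level bore, the way the rod goes in (roughly world +y). The bore's mouth is in the end face at x = -75 mm. A rest bar, 7 mm wide, runs 56 mm out of that face under the bore, its top 51.5 mm above the shelf; fingers can straddle it. An idle brass knob at x = 30 reaches y = 62 mm.
- bore_mouth (a point): Centre of the bore's mouth (brass ring) on the clamp's end face, 60 mm above the shelf, axes as the clamp's. Bore 16 mm diameter, sharp edged. Deep inside, 96 to 126 mm from the mouth and different each time, the rod tip meets a hidden seat: it gives way 4 mm at about 6 N (on top of a few N of rubbing in the bore), then stops dead.
- seat (a joint): How far (m) the hidden seat at the bottom of the bore has been pushed in by the rod: 0 = untouched, 0.004 = against its dead stop. Where along the bore the seat starts is not given. It gives way at about 6 N by pure friction and stays where it is pushed; beyond 4 mm it is rigid. It cannot be seen from outside.
- cradle: Fixed plywood cradle, base 180 x 50 x 8 mm, holding the rod level with its axis 50 mm above the shelf. Origin on the shelf under its middle, z up, x the way the rod's tip points (roughly world +y). Its two aluminium vee rests, 20 mm long, 20 mm either side of the axis at most, up to 53 mm high, are centred at x = -65 and +65 mm; between them is only the base.
- compass: Bystander: heavy brass compass bowl, 104 mm diameter, 45 mm high, 0.95 kg. Origin at the centre of its underside.
- jar_a: Bystander: frosted glass sample jar with aluminium cap, 56 mm diameter, 75 mm high. Origin at the centre of its underside.
- jar_b: Bystander: a second jar like jar_a.
- stopwatch: Bystander: worn steel stopwatch lying face up, 50 mm diameter, 12 mm thick. Origin at the centre of its underside.
There are look-alikes about, which are no part of the job. Several things have the shape of the rod; the one meant has the colours described above.

How it is judged (in metres and radians):
On the way, in this order (a step that is already met when the one before it is completed fails the run):
1. the rod is 30 to 85 mm deep in the bore and let go there (x of rod_tip in the frame of bore_mouth between 0.03 and 0.085 m and y of rod_tip in the frame of bore_mouth between -0.005 and 0.005 m and z of rod_tip in the frame of bore_mouth between -0.005 and 0.005 m and contact force between the fingers and rod below 0.05 N), for 0.2 s.
2. the rod, its tip in the bore and the seat still untouched, is gripped again within 65 mm of the outer end of its red head (contact force between the fingers and rod above 2 N and distance between the grasp point and rod_tail below 0.065 m and x of rod_tip in the frame of bore_mouth above 0.025 m and value of joint seat below 0.001 m), for 0.1 s.
3. the rod is home: it has pushed the seat in by more than 2.5 mm of its 4 mm (value of joint seat above 0.0025 m and x of rod_tip in the frame of bore_mouth above 0.096 m), for 0.1 s.
At the end, for the whole second after the job is handed in: The rod is let go and at rest, lying in the bore at least 96 mm deep (its tip within 3 mm of the bore's axis, along the bore within 0.08 rad), and the seat has been pushed in by more than 2.5 mm of its 4 mm (all of step 3 and y of rod_tip in the frame of bore_mouth between -0.003 and 0.003 m and z of rod_tip in the frame of bore_mouth between -0.003 and 0.003 m and angle between the x axis of rod and the x axis of clamp, either way round below 0.08 rad and contact force between the fingers and rod below 0.05 N and linear speed of rod below 0.01 m/s); the robot touches nothing.
It fails at once if the clamp was loaded with more than 25 N (contact force between clamp and anything else above 25 N).
It fails at once if the compass was moved more than 15 mm (distance of compass from where it was at the start of the episode above 0.015 m).
It fails at once if a jar was moved more than 15 mm (distance of jar_a from where it was at the start of the episode above 0.015 m).
It fails at once if a jar was moved more than 15 mm (distance of jar_b from where it was at the start of the episode above 0.015 m).
It fails at once if the stopwatch was moved more than 15 mm (distance of stopwatch from where it was at the start of the episode above 0.015 m).
It also fails if it takes over 72 s, if anything falls off the work surface, if the arm or the gripper's body presses on something with over 40 N, if the wrist force passes 120 N, or if a joint passes its speed limit or range.

## Robot

A 6-joint arm with a two-finger parallel gripper is mounted at the origin on the work surface. World frame = base frame: x ahead of the robot, y to its left, z up, the work surface at z = 0. Lengths are in mm, angles in rad, forces in N, time in s.
With the tool pointing down it reaches from about 350 to 875 mm from the base axis. Payload 4.2 kg.
Tool frame: the origin (TCP) lies midway between the tips of the shut fingers; the grasp point (between the pads) lies 19 mm behind it; z points along the fingers, y is the direction in which the jaws open and shut (so a half turn about z gives the same grasp; the last joint's range is limited). The gripper opens to 87 mm and grips with 3 to 60 N. Pads are 19 mm wide; open, the fingers measure 117 mm over their backs; the gripper's body (75 mm by 190 mm) begins 51 mm behind the grasp point.
Start: joints at [-1.003, 0.385, 0.008, 0, -1.194, -0.259], TCP at [189.963, -595.41, 222.55] pointing down, gripper open.
Joint ranges: [-3.14, 3.14], [-1.21, 2.06], [-1.07, 1.41], [-3.16, 2.05], [-2.99, -0.16], [-3.1, 3.1]. Speed limits (rad/s): [2.79, 2.79, 3.14, 3.14, 3.14, 3.14].

## Interface

Orientations are given as [roll, pitch, yaw] about the fixed x, y, z axes, in that order (R = Rz(yaw) Ry(pitch) Rx(roll)).
In Python, from plant import observe, read_camera, job_done, recognise, outline_of gives the robot as it stands.
- The arm moves only by the tool drive_tool, never from a script. Its argument "deltas" is a list of rows, each a list of 5 numbers: the shift along the world's x, y, z each as a share of 2 cm, from -1 to 1, then the turn about the world's z as a share of 5 degrees, from -1 to 1, then the opening, from 0 (shut) to 1 (fully open). A call has 1 to 20 rows; each row shifts and turns the pose as measured when the row begins; what a row does not reach is not made up. A row lasts 1/12 s, in which the tool goes at most 41.7 mm and 7.16 degrees, less where a joint would pass 70% of its speed; a pose out of reach is approached as far as the arm can. A call with a number of a shift or a turn outside -1 to 1 is refused whole. A call with a gripper value outside its range is refused whole. The fingers move at their own pace and stop on an object; the grip force is fixed at half the most. Time passes only in rows, so rows that do not move let the fingers close. It gives the time, the measured TCP pose, the force and the opening at its end, in the units of the state.
- observe(): the state, without advancing time (a new reading comes with each control period).
- read_camera(name): name is "scene" or "top" or "wrist"; returns a dict with "pixels" (384x512x3 uint8, blue, green, red), "fx", "fy", "cx", "cy" (pixels), "world_to_cam" (4x4, takes a point from world to camera coordinates). Camera axes: x right, y down, z forward; pixel columns grow to the right and rows downward; lengths in mm; the calibration is good to about 2 mm. A picture is of the moment at which its call begins. There is no depth.
- job_done(): hands the job in, once; it reports no verdict.
Trained networks look in a picture, given as the dict that the camera call returned (one of the last four; its "shot" number tells which), for a name from the list of things; names that differ only in an ending like _2 or _b are one class to them, and where a whole thing is asked for, a point or a joint stands for the part that bears it (a point fixed in the world has none). Each returns a list of dicts, best first, with "confidence" (0 to 1); they miss things now and then, are a little off and sometimes report something else, mostly with a low value. They report only what shows in the picture. A call takes as long as a camera call. They do not tell look-alikes from the thing itself.
- recognise(picture, target): "box" ([left, top, right, bottom] in pixels, round what is visible of it).
- outline_of(picture, target): "mask" (384x512 bool, what is visible of it) and "box" ([left, top, right, bottom] in pixels, round what is visible of it).
The state is a dict: "clock": time; "joints": joint angles; "dq": joint speeds; "joint_torque": joint torques, N m; "tool_pos": TCP position; "orientation": TCP orientation; "force": force on the tool from outside, world axes, zero at the start; "wrist_torque": the same for the moment, N m; "gripper_width": opening from 0.0 (shut) to 1.0 (fully open).
Only numpy, scipy, OpenCV 4.12 (cv2) and the standard library are available. Lean on these libraries where they do the work, as an engineer would, in place of code of your own. Each camera call takes 0.05 s, during which the arm holds its last target.

## Working session

There is one attempt and no reset: what is moved stays moved. The work goes in short steps, Python scripts to look and compute and a tool call to move; the robot and the scene stay as the last step left them, time stands still between calls to the robot, and variables do not carry over. Pictures are saved under pics/ and viewed, and the job is handed in when it is done.

Besides the shell and the picture viewer there is one more tool, called after "Emit:" as name(argument=value, ...) on one line, values as JSON. drive_tool: Moves the arm, as the interface text tells. Shift numbers are shares of 2 cm and turn numbers shares of 5 degrees, none past 1 either way. Its arguments: {"type":"object","properties":{"deltas":{"type":"array","items":{"type":"array","items":{"type":"number"}}}},"required":["deltas"]}

```bash
mkdir -p pics; ls
python3 - <<'E'
from plant import *
import cv2,json
print(observe())
for n in ("scene","top","wrist"):
    p=read_camera(n); cv2.imwrite(f"pics/{n}0.png",p["pixels"])
    print(n,p["fx"],p["cx"],p["cy"],p["world_to_cam"].tolist() if hasattr(p["world_to_cam"],'tolist') else p["world_to_cam"])
E
```

```text
pics
{'clock': 0.0, 'joints': array([-1.00339005e+00,  3.85557098e-01,  6.60333559e-03, -5.30070474e-04,
       -1.19394815e+00, -2.58619538e-01]), 'dq': array([-0.00038485, -0.00084217, -0.00067564, -0.00057359, -0.00034278,
       -0.00074344]), 'joint_torque': array([-4.24409509e-04, -3.90664923e+01,  1.87407482e+01,  4.22013894e+00,
        1.10095425e-02, -2.30133583e-04]), 'tool_pos': array([ 189.79406303, -594.85325071,  221.44583802]), 'orientation': array([ 3.13943110e+00, -6.24213778e-05, -2.83300142e+00]), 'force': array([-0.09790654, -0.49101405, -0.6061903 ]), 'wrist_torque': array([0.00287808, 0.03177091, 0.02536385]), 'gripper_width': 0.9982328101085969}
scene 393.7488871267305 253.46024533914903 193.50538148300632 [[0.17706721308504972, 0.9841429136012669, 0.010484639178469514, -103.71191384229368], [0.7942065040277837, -0.1365858494139148, -0.5920982475061426, -444.0431775699271], [-0.5812772410909098, 0.11316815518637971, -0.8057975785775555, 1431.1516802864496], [0.0, 0.0, 0.0, 1.0]]
top 416.54909051888706 259.0161395113522 190.68758375744187 [[0.0017491939666400699, -0.9997365094388427, -0.022887813689952023, 8.629062408998282], [-0.9934754783466232, 0.0008726341807781022, -0.11404259043679547, 612.6616326644214], [0.11403251397919453, 0.022937964265065586, -0.9932121805288935, 1080.8799708958115], [0.0, 0.0, 0.0, 1.0]]
wrist 264.5563185194389 261.7478391495862 194.55172830529366 [[-0.3035808714660908, 0.952801717661294, 0.00274614303631723, 625.0045537020878], [0.919378613437375, 0.29217247247605677, 0.26339744015687905, -32.02257867221178], [0.2501631860083686, 0.08248716960179296, -0.9646834958768739, 389.8705024035237], [0.0, 0.0, 0.0, 1.0]]
```

View pics/scene0.png

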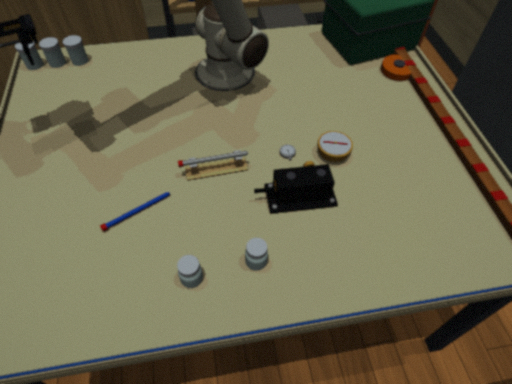

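View pics/top0.png

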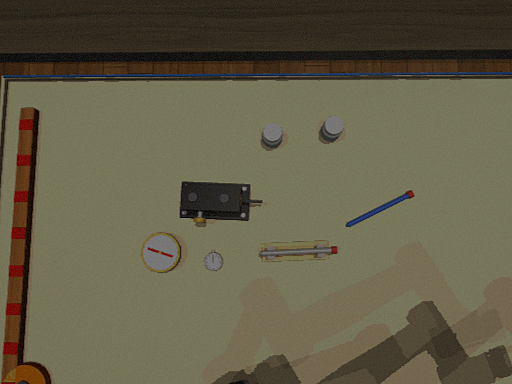

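View pics/wrist0.png

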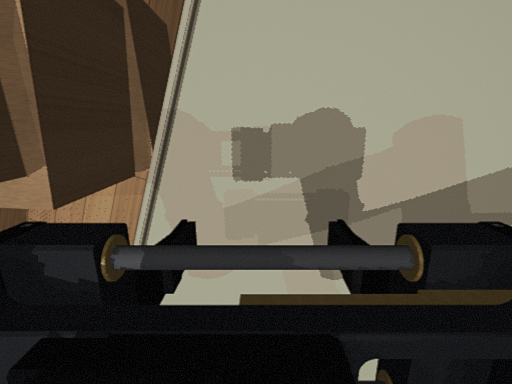

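The rod with the red head lies in the cradle (top view, pixels 261–337, about 251). The clamp is at about (215, 200), with its mouth facing right at about (250, 201). The blue rod is a look-alike. Next I'll measure positions.

```bash
cat > h.py <<'E'
from plant import *
import numpy as np, cv2
def proj(p,X):
    X=np.atleast_2d(X).astype(float); W=np.array(p["world_to_cam"]); c=X@W[:3,:3].T+W[:3,3]
    return np.c_[p["fx"]*c[:,0]/c[:,2]+p["cx"], p["fy"]*c[:,1]/c[:,2]+p["cy"]]
def ray(p,uv):
    W=np.array(p["world_to_cam"]); R=W[:3,:3]; o=-R.T@W[:3,3]
    d=R.T@np.array([(uv[0]-p["cx"])/p["fx"],(uv[1]-p["cy"])/p["fy"],1]); return o,d
def onz(p,uv,z):
    o,d=ray(p,uv); return o+d*(z-o[2])/d[2]
def crop(p,x0,y0,x1,y1,s,name):
    cv2.imwrite(name,cv2.resize(p["pixels"][y0:y1,x0:x1],None,fx=s,fy=s,interpolation=cv2.INTER_CUBIC))
E
python3 - <<'E'
from h import *
for n in ("scene","top"):
    p=read_camera(n)
    for t in ("rod","clamp","cradle"):
        for r in outline_of(p,t)[:4]:
            m=r["mask"]; ys,xs=np.nonzero(m); 
            print(n,t,round(r["confidence"],2),np.round(r["box"],1),m.sum())
            if t=="rod":
                px=p["pixels"].astype(int); red=m&(px[...,2]>px[...,1]+50)&(px[...,2]>px[...,0]+50)
                blue=m&(px[...,0]>px[...,2]+40)
                print("  red",red.sum(),"blue",blue.sum())
    if n=="top": crop(p,170,160,350,280,4.4,"pics/topc.png")
    else: crop(p,165,135,345,220,4.4,"pics/scenec.png")
E
```

```text
scene rod 0.9 [177.9 151.1 250.8 169.6] 371
  red 23 blue 0
scene rod 0.73 [100.2 188.4 169.5 230.8] 421
  red 28 blue 289
scene clamp 0.59 [256.5 161.9 338.6 212.5] 2879
scene cradle 0.66 [186.6 160.6 246.  178.1] 859
top rod 0.84 [348.1 190.5 413.7 225.6] 281
  red 30 blue 242
top rod 0.75 [261.8 245.7 340.1 257.9] 457
  red 30 blue 0
top clamp 0.59 [177.9 181.1 255.1 223.2] 2535
top cradle 0.78 [262.6 240.  327.3 261.9] 880
```

View pics/topc.png

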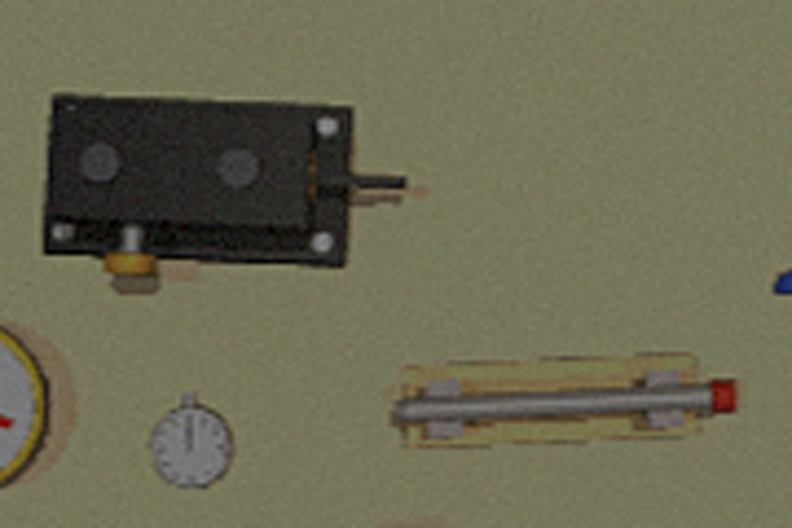

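View pics/scenec.png

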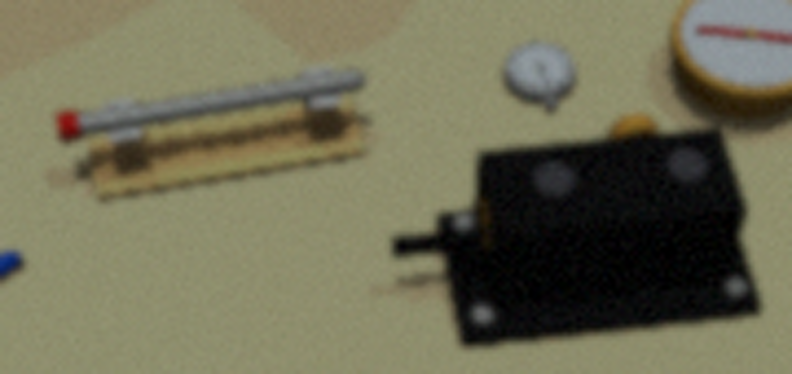

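```bash
cat > fit.py <<'E'
from h import *
from scipy.optimize import least_squares
T=read_camera("top"); S=read_camera("scene")
f=lambda c,o: (np.array(c)+.5)/4.4-.5+np.array(o)
top=lambda *c: f(c,(170,160)); sc=lambda *c: f(c,(165,135))
def pts(pose,L):
    x,y,a=pose; c,s=np.cos(a),np.sin(a); L=np.array(L,float)
    return np.c_[x+c*L[:,0]-s*L[:,1], y+s*L[:,0]+c*L[:,1], L[:,2]]
# clamp
Lt=[(95,-50,12),(-95,-50,12),(-95,50,12),(95,50,12),(-75,0,90)]
It=[top(52,95),top(352,106),top(344,268),top(43,253)]
# block near end face top edge middle approx (312,?) skip
Ls=[(-95,-50,6),(95,-50,6)]; 
def rt(q): return (proj(T,pts(q,Lt[:4]))-It).ravel()
r=least_squares(rt,[560,60,1.57]); print("clamp top",r.x,np.round(r.fun,1))
q=r.x
L2=[(-95,-50,0),(95,-50,0),(-75,32,90),(75,32,90),(75,-32,90),(-75,-32,90)]
I2=[sc(463,343),sc(760,312),sc(478,153),sc(722,132),sc(744,207)]
print("scene resid of it",np.round(proj(S,pts(q,L2[:5]))-I2,1).tolist())
r2=least_squares(lambda q:np.r_[rt(q),(proj(S,pts(q,L2[:5]))-I2).ravel()],q); print("both",r2.x, np.round(r2.fun,1))
q=r2.x
print("mouth",pts(q,[(-75,0,60)]), "bar end",pts(q,[(-131,0,51.5)]))
# rod
def rod(v): # x,y,yaw, with z 50
    return pts(v,[(100,0,50),(-100,0,50)])
It=[top(395,411),top(736,396)]; Is=[sc(363,80),sc(58,124)]
a=least_squares(lambda v:(proj(T,rod(v))-It).ravel(),[430,-100,1.57]); print("rod top",a.x,a.fun)
b=least_squares(lambda v:(proj(S,rod(v))-Is).ravel(),[430,-100,1.57]); print("rod scene",b.x,b.fun)
E
python3 fit.py
```

```text
clamp top [588.30920253 131.20207473   1.52800765] [-0.3 -0.2  0.4  0.1  0.5 -0.2 -0.6  0.2]
scene resid of it [[-0.8, 1.2], [-0.1, 0.9], [-0.2, -0.7], [-0.5, -1.4], [0.5, 0.2]]
both [588.25249085 131.55558143   1.52715808] [-0.4 -0.2  0.3  0.2  0.3 -0.1 -0.8  0.2 -0.7  1.2  0.   0.9 -0.1 -0.8
 -0.4 -1.4  0.7  0.2]
mouth [[584.98066075  56.62698123  60.        ]] bar end [[582.53769427   0.68029308  51.5       ]]
rod top [452.51972394 -93.07922712   1.61676858] [ 0.18963204 -0.00833053 -0.18822109  0.01224822]
rod scene [452.39858808 -93.62062524   1.59426846] [ 0.33669017 -0.08812328 -0.32829933  0.03895004]
```

Emit:
drive_tool(deltas=[[0.5, 1, 0, 1, 1], [0.5, 1, 0, 1, 1], [0.5, 1, 0, 1, 1], [0.5, 1, 0, 1, 1], [0.5, 1, 0, 1, 1], [0.5, 1, 0, 1, 1], [0.5, 1, 0, 1, 1], [0.5, 1, 0, 1, 1], [0.5, 1, 0, 1, 1], [0.5, 1, 0, 1, 1], [0.5, 1, 0, 1, 1], [0.5, 1, 0, 1, 1], [0.5, 1, 0, 1, 1], [0.5, 1, 0, 1, 1], [0.5, 1, 0, 1, 1], [0.5, 1, 0, 0, 1], [0.5, 1, 0, 0, 1], [0.5, 1, 0, 0, 1], [0.5, 1, 0, 0, 1], [0.5, 1, 0, 0, 1]])

```text
clock: 2.32
tool_pos: [394.7, -179.8, 224.8]
orientation: [-3.133, -0.004, -1.464]
force: [-0.1, 0.1, 1.0]
gripper_width: 1.005
```

Emit:
drive_tool(deltas=[[0.6, 0.9, -0.5, -0.4, 1], [0.6, 0.9, -0.5, -0.4, 1], [0.6, 0.9, -0.5, 0, 1], [0.6, 0.9, -0.5, 0, 1], [0.4, 0.5, -0.5, 0, 1], [0, 0, 0, 0, 1], [0, 0, 0, 0, 1]])

```text
clock: 2.9
tool_pos: [455.9, -89.9, 176.0]
orientation: [-3.123, -0.005, -1.53]
force: [-1.0, 0.6, 0.0]
gripper_width: 0.997
```

Run:
```python
from h import *
s=observe(); print(s["tool_pos"],s["orientation"],s["force"],s["joints"])
for n in ("wrist","top"):
    p=read_camera(n); cv2.imwrite(f"pics/{n}1.png",p["pixels"])
    if n=="wrist": 
        R=np.array(p["world_to_cam"]); print(-R[:3,:3].T@R[:3,3], R[2,:3])
```

```text
[455.88283095 -89.94084292 176.03128153] [-3.12338455 -0.00505219 -1.52991786] [-1.0363121   0.57651657  0.02461963] [ 0.16132811  0.14451995 -0.45597218  0.00883673 -0.95285307 -0.12546047]
[ 455.7790094  -162.12651544  337.58928184] [ 0.00799544  0.25899976 -0.96584429]
```

View pics/wrist1.png

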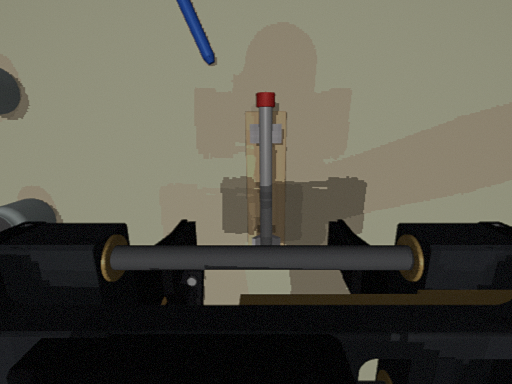

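View pics/top1.png

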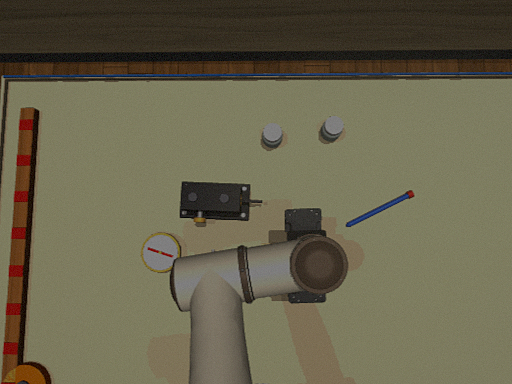

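Run:
```python
from h import *
p=read_camera("wrist")
for r in outline_of(p,"rod")[:3]:
    ys,xs=np.nonzero(r["mask"]); print(r["confidence"],r["box"])
    if abs(np.mean(xs)-265)<20:
        m=r["mask"]
        for y in (97,110,150,170,200,215):
            c=np.nonzero(m[y])[0]
            if len(c): print(y,c.min(),c.max(),np.round(onz(p,((c.min()+c.max())/2,y),50),1), "W",round((c.max()-c.min()+1)*np.linalg.norm(onz(p,(1,y),50)-onz(p,(0,y),50)),1))
        y0=ys.min(); print("tail row",y0)
        # tail end face top edge: z=60 at tail top
        print(onz(p,(265,y0),60),onz(p,(265,y0),50))
crop(p,215,80,315,250,3.5,"pics/w2.png")
```

```text
0.86 [179.9, 0.0, 213.7, 64.3]
0.64 [0.5, 70.5, 20.0, 116.2]
0.56 [255.4, 90.3, 274.0, 244.2]
97 255 274 [ 459.3 -189.1   50. ] W 21.3
110 258 271 [ 458.7 -176.4   50. ] W 15.1
150 260 271 [ 455.9 -135.3   50. ] W 13.5
170 259 271 [ 455.5 -113.5   50. ] W 14.9
200 260 271 [453.5 -79.3  50. ] W 14.2
215 260 271 [452.7 -61.3  50. ] W 14.4
tail row 92
[ 458.82379302 -192.79925753   60.        ] [ 458.94954141 -193.88094809   50.        ]
```

View pics/w2.png

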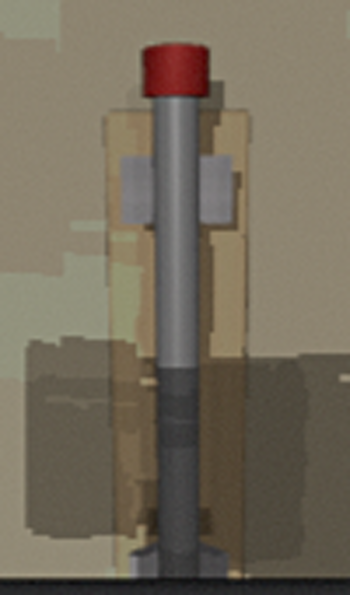

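Emit:
drive_tool(deltas=[[-0.1, -0.15, -1, 0, 1], [0, 0, -1, 0, 1], [0, 0, -1, 0, 1], [0, 0, -1, 0, 1], [0, 0, -1, 0, 1], [0, 0, -0.8, 0, 1], [0, 0, 0, 0, 1], [0, 0, 0, 0, 1]])

```text
clock: 3.77
tool_pos: [455.4, -99.2, 63.7]
orientation: [-3.105, -0.005, -1.54]
force: [-0.0, 1.3, -0.3]
gripper_width: 0.995
```

Emit:
drive_tool(deltas=[[0, 0.3, 0, 0, 1], [0, 0, 0, 0, 1], [0, 0, 0, 0, 1], [0, 0, 0, 0, 1]])

```text
clock: 4.1
tool_pos: [457.9, -93.1, 67.8]
orientation: [-3.097, -0.004, -1.541]
force: [-0.5, -0.2, -0.4]
gripper_width: 1.001
```

Run:
```python
from h import *
s=observe(); print(s["tool_pos"],s["orientation"],s["force"],s["joints"])
```

```text
[457.86777177 -93.10556588  67.81592788] [-3.09699    -0.00440421 -1.54127813] [-0.54594514 -0.21523256 -0.42132495] [ 0.15535311  0.28694803 -0.61194971  0.01694856 -0.62826768 -0.13923162]
```

Emit:
drive_tool(deltas=[[-0.15, 0.05, -0.7, 0.1, 1], [-0.1, 0.05, -0.7, 0.1, 1], [-0.05, 0, -0.55, 0, 1], [0, 0, 0, 0, 1]])

```text
clock: 4.43
tool_pos: [455.4, -90.3, 31.9]
orientation: [-3.085, -0.004, -1.522]
force: [0.1, 0.4, -0.5]
gripper_width: 0.996
```

Emit:
drive_tool(deltas=[[-0.03, 0, -0.05, 0, 0], [-0.03, 0, -0.05, 0, 0], [-0.03, 0, -0.05, 0, 0], [-0.03, 0, -0.05, 0, 0], [-0.03, 0, -0.05, 0, 0], [-0.03, 0, -0.05, 0, 0]])

```text
clock: 4.93
tool_pos: [454.6, -89.9, 28.9]
orientation: [-3.078, -0.003, -1.52]
force: [-0.1, 0.9, -0.0]
gripper_width: 0.628
```

Emit:
drive_tool(deltas=[[0, 0, 0.1, 0, 0], [0, 0, 0, 0, 0], [0, 0, 0, 0, 0], [0, 0, 0, 0, 0], [0, 0, 0, 0, 0], [0, 0, 0, 0, 0], [0, 0, 0, 0, 0], [0, 0, 0, 0, 0]])

```text
clock: 5.6
tool_pos: [455.2, -89.8, 31.5]
orientation: [-3.077, -0.003, -1.52]
force: [-0.1, 0.1, 0.1]
gripper_width: 0.153
```

Emit:
drive_tool(deltas=[[0, 0, 0, 0, 0], [0, 0, 0, 0, 0], [0, 0, 0.3, 0, 0], [0, 0, 1, 0, 0], [0, 0, 1, 0, 0], [0, 0, 0, 0, 0], [0, 0, 0, 0, 0]])

```text
clock: 6.18
tool_pos: [451.0, -90.1, 77.3]
orientation: [-3.086, -0.003, -1.522]
force: [-0.1, 0.2, -2.2]
gripper_width: 0.147
```

Run:
```python
from h import *
s=observe(); print(s["tool_pos"],s["orientation"],s["force"],s["gripper_width"])
for n in ("wrist","scene"):
    p=read_camera(n); cv2.imwrite(f"pics/{n}3.png",p["pixels"])
```

```text
[451.02926701 -90.11984932  77.32203818] [-3.08632065e+00 -3.04402456e-03 -1.52229119e+00] [-0.11318244  0.16185523 -2.22639832] 0.14723396799388178
```

View pics/wrist3.png

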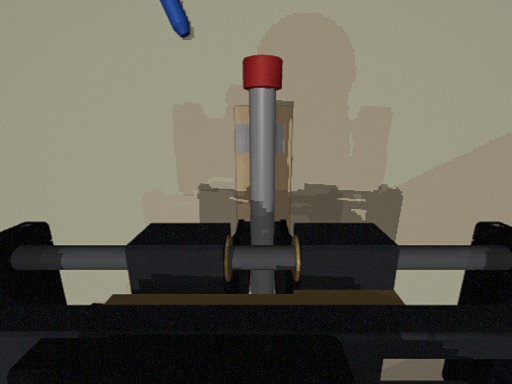

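View pics/scene3.png

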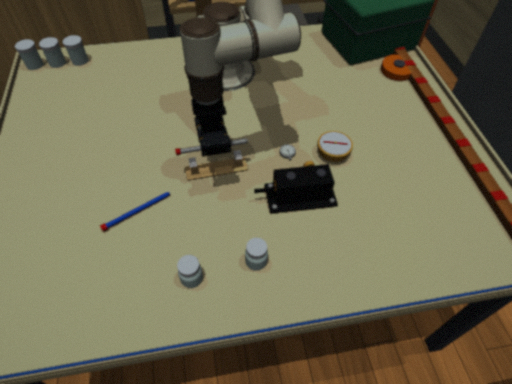

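Emit:
drive_tool(deltas=[[0.9, 0.2, 0, -0.5, 0], [0.9, 0.2, 0, -0.5, 0], [0.9, 0.2, 0, 0, 0], [0.9, 0.2, 0, 0, 0], [0.9, 0.2, 0, 0, 0], [0.9, 0.2, 0, 0, 0], [0.9, 0.2, 0, 0, 0], [0, 0, 0, 0, 0], [0, 0, 0, 0, 0]])

```text
clock: 7.03
tool_pos: [572.4, -61.9, 63.1]
orientation: [-3.114, -0.006, -1.617]
force: [-0.7, -0.4, -3.5]
gripper_width: 0.155
```

Run:
```python
from h import *
s=observe(); print(s["tool_pos"],s["orientation"],s["force"],s["gripper_width"])
for n in ("wrist","top","scene"):
    p=read_camera(n)
    if n=="wrist": cv2.imwrite(f"pics/{n}4.png",p["pixels"])
    if n=="top":crop(p,170,160,350,280,4.4,"pics/topc4.png")
    if n=="scene": crop(p,165,110,345,220,4.4,"pics/scenec4.png")
```

```text
[572.38253742 -61.87656215  63.12573249] [-3.11367246 -0.00598092 -1.61739632] [-0.68089751 -0.37417064 -3.47096267] 0.15484909434619137
```

View pics/wrist4.png

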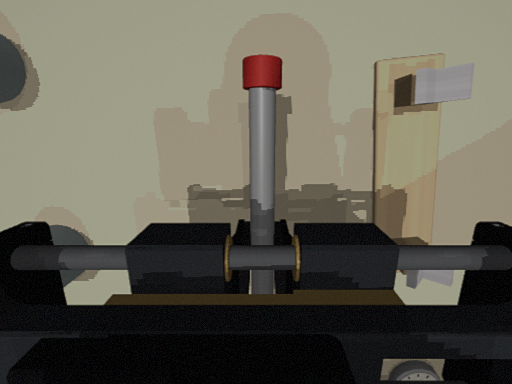

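View pics/topc4.png

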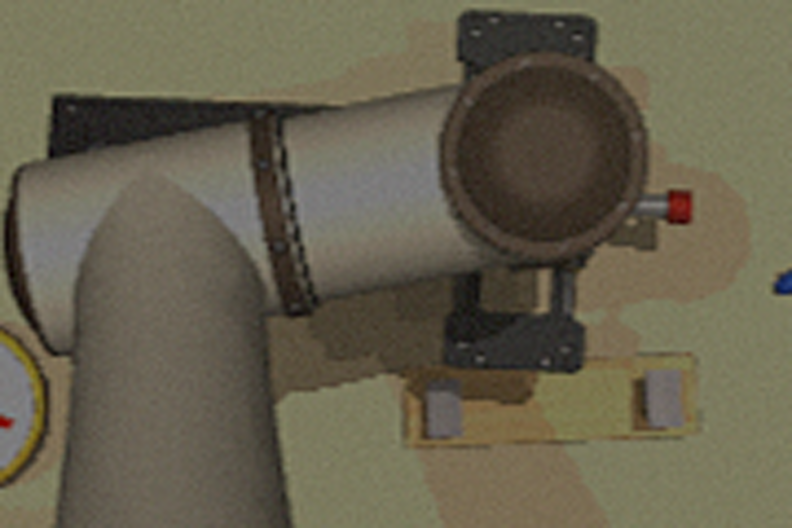

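View pics/scenec4.png

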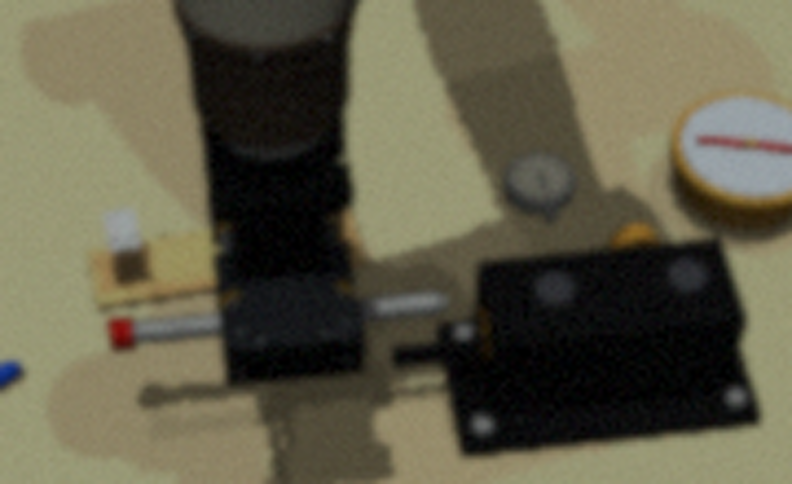

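```bash
cat > rodchk.py <<'E'
from h import *
from scipy.spatial.transform import Rotation as Ro
def grasp(s):
    R=Ro.from_euler("xyz",s["orientation"]).as_matrix(); return np.array(s["tool_pos"])-19*R[:,2], R
def redmask(p,box):
    px=p["pixels"].astype(int); m=(px[...,2]>px[...,1]+45)&(px[...,2]>px[...,0]+45)
    k=np.zeros_like(m); x0,y0,x1,y1=box; k[y0:y1,x0:x1]=1; return m&k
if __name__=="__main__":
    s=observe(); G,R=grasp(s); d=-R[:,0]; print("grasp",G,"d",d)
    T=read_camera("top"); S=read_camera("scene"); W=read_camera("wrist")
    for off in (95,97,100): print(off,"tail pred W",proj(W,G-(200-off)*d),"T",proj(T,G-(200-off)*d),"S tip",proj(S,G+off*d),"S tail",proj(S,G-(200-off)*d))
    f=lambda c,o: (np.array(c)+.5)/4.4-.5+np.array(o)
    print("obs T tail",f((692,206),(170,160)),"S tip",f((448,300),(165,110)),"S tail",f((110,333),(165,110)))
    m=redmask(W,(200,20,320,110)); ys,xs=np.nonzero(m); print("W red",xs.min(),xs.max(),ys.min(),ys.max())
E
python3 rodchk.py
```

```text
grasp [571.38526463 -62.00909052  83.05577111] d [ 0.04650914  0.99889986 -0.00599754]
95 tail pred W [[262.69425606  54.46001266]] T [[327.70585661 206.49375982]] S tip [[265.44893492 178.243132  ]] S tail [[188.7982838  185.41026319]]
97 tail pred W [[262.69106257  58.95227713]] T [[326.91568739 206.45760067]] S tip [[266.20183702 178.17273276]] S tail [[189.57836386 185.3373227 ]]
100 tail pred W [[262.6863206   65.62279675]] T [[325.73062484 206.4033707 ]] S tip [[267.33069414 178.06718027]] S tail [[190.74796083 185.22796087]]
obs T tail [326.88636364 206.43181818] S tip [266.43181818 177.79545455] S tail [189.61363636 185.29545455]
W red 243 280 55 87
```

Emit:
drive_tool(deltas=[[0.2, 0.1, -0.3, 0, 0], [0.2, 0.2, -0.4, 0, 0], [0, 0, -0.2, 0, 0], [0, 0, 0, 0, 0], [0, 0, 0, 0, 0]])

```text
clock: 7.75
tool_pos: [580.5, -55.7, 45.9]
orientation: [-3.11, -0.005, -1.618]
force: [0.1, 0.8, -2.4]
gripper_width: 0.155
```

Run:
```python
from rodchk import *
s=observe(); G,R=grasp(s); d=-R[:,0]; print("grasp",G,"d",d,"tip",G+97*d,s["force"])
m=np.array([585,56.6,60]);c=np.array([.0436,.999,0]);n=np.array([.999,-.0436,0])
t=G+97*d-m; print("tip rel mouth: along",t@c,"lat(+x)",t@n,"z",t[2],"yaw err",np.arctan2(d[1],d[0])-1.527, s["orientation"])
```

```text
grasp [579.8914625  -55.5574013   64.85800987] d [ 0.04670651  0.99889444 -0.00532964] tip [584.42199421  41.33535911  64.34103508] [ 0.1057558   0.80025147 -2.39376404]
tip rel mouth: along -15.274577300149422 lat(+x) 0.08811056050521959 z 4.341035083748153 yaw err -0.002927848226681462 [-3.10953457 -0.00532966 -1.6175205 ]
```

Emit:
drive_tool(deltas=[[0, 0, -0.2, 0, 0], [0, 0, 0, 0, 0], [0, 0, 0, 0, 0]])

```text
clock: 8.0
tool_pos: [580.3, -55.7, 41.2]
orientation: [-3.11, -0.005, -1.617]
force: [0.2, 0.5, -2.0]
gripper_width: 0.148
```

```bash
cat > rel.py <<'E'
from rodchk import *
def rel(off=97):
    s=observe(); G,R=grasp(s); d=-R[:,0]
    m=np.array([585,56.6,60]);c=np.array([.0436,.999,0]);n=np.array([.999,-.0436,0])
    t=G+off*d-m; print("t",round(s["clock"],2),"G",np.round(G,1),"tip along %.1f lat %.1f z %.1f yawerr %.4f pitch %.4f"%(t@c,t@n,t[2],np.arctan2(d[1],d[0])-1.527,d[2]),"F",np.round(s["force"],1),"ori",np.round(s["orientation"],3),"w",round(s["gripper_width"],3))
if __name__=="__main__": rel()
E
python3 - <<'E'
from rel import *
rel()
S=read_camera("scene"); crop(S,205,130,345,220,5.7,"pics/scenec5.png")
E
```

```text
t 8.0 G [579.7 -55.5  60.2] tip along -15.3 lat -0.1 z -0.3 yawerr -0.0028 pitch -0.0055 F [ 0.2  0.5 -2. ] ori [-3.11  -0.005 -1.617] w 0.148
```

View pics/scenec5.png

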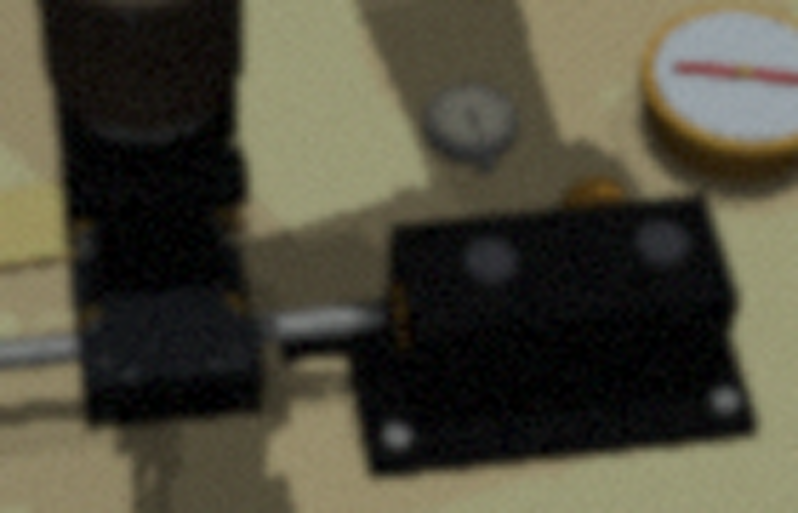

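Run:
```python
from rel import *
s=observe(); G,R=grasp(s); d=-R[:,0]
S=read_camera("scene")
for n,X in (("tip",G+97*d),("mouth",np.array([585,56.6,60]))):
    print(n,(proj(S,X)-[205,130]+.5)*5.7-.5)
# refit with ring
ring=[(401+.5)/5.7-.5+205,(316+.5)/5.7-.5+130]; print("ring on z60",onz(S,ring,60))
tip=[(385+.5)/5.7-.5+205,(317+.5)/5.7-.5+130]; print("tip on z60",onz(S,tip,60))
```

```text
tip [[366.391844  319.1399852]]
mouth [[398.80501252 315.79427843]]
ring on z60 [585.29237009  57.58677741  60.        ]
tip on z60 [584.60348147  50.08961834  60.        ]
```

```bash
python3 rodchk.py
python3 - <<'E'
from h import *
p=read_camera("scene"); crop(p,245,165,295,205,14,"pics/z.png")
E
```

```text
grasp [579.5873464  -55.52016986  60.21855424] d [ 0.04671787  0.99889327 -0.00544784]
95 tail pred W [[262.35446639  54.09644609]] T [[323.90436612 204.02528863]] S tip [[268.14143706 185.64063008]] S tail [[192.60765276 192.85085565]]
97 tail pred W [[262.35282556  58.61049588]] T [[323.13188395 203.98988609]] S tip [[268.88363404 185.56978222]] S tail [[193.37609701 192.7775023 ]]
100 tail pred W [[262.35038921  65.31309152]] T [[321.9733408  203.93679052]] S tip [[269.99645021 185.46355617]] S tail [[194.52825846 192.66752047]]
obs T tail [326.88636364 206.43181818] S tip [266.43181818 177.79545455] S tail [189.61363636 185.29545455]
W red 243 280 55 87
```

View pics/z.png

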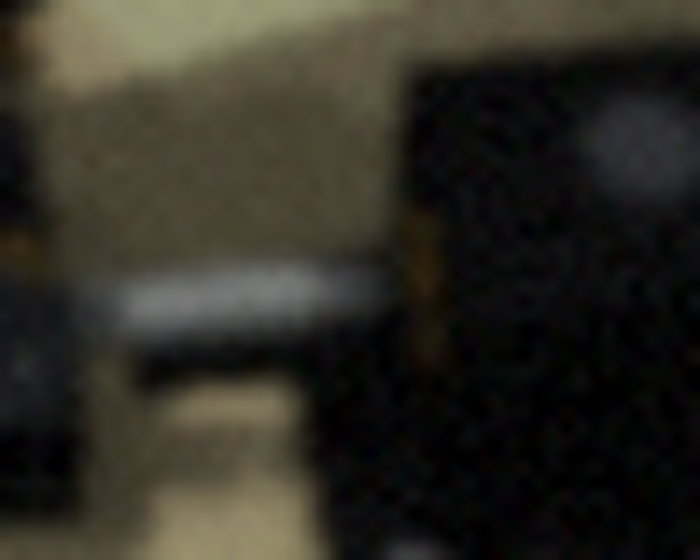

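Emit:
drive_tool(deltas=[[0.01, 0.2, 0, 0, 0], [0.01, 0.2, 0, 0, 0], [0, 0.1, 0, 0, 0]])

```text
clock: 8.55
tool_pos: [580.9, -45.3, 41.8]
orientation: [-3.109, -0.005, -1.618]
force: [-0.4, 0.2, -1.4]
gripper_width: 0.148
```

```bash
python3 rel.py
```

```text
t 8.55 G [580.3 -45.2  60.8] tip along -4.9 lat 0.2 z 0.3 yawerr -0.0039 pitch -0.0052 F [-0.4  0.2 -1.4] ori [-3.109 -0.005 -1.618] w 0.148
```

Emit:
drive_tool(deltas=[[0, 0.2, 0, 0.05, 0], [0, 0.2, 0, 0, 0], [0, 0.2, 0, 0, 0]])

```text
clock: 8.8
tool_pos: [581.3, -32.2, 42.1]
orientation: [-3.108, -0.005, -1.614]
force: [0.9, -2.6, -3.0]
gripper_width: 0.152
```

```bash
python3 rel.py
```

```text
t 8.8 G [580.7 -32.1  61.1] tip along 8.2 lat -0.5 z 0.5 yawerr 0.0009 pitch -0.0053 F [ 0.9 -2.6 -3. ] ori [-3.108 -0.005 -1.614] w 0.152
```

Emit:
drive_tool(deltas=[[0.02, 0.2, 0, 0, 0], [0.01, 0.2, 0, 0, 0], [0.01, 0.2, 0, 0, 0]])

```text
clock: 9.05
tool_pos: [582.8, -18.7, 42.2]
orientation: [-3.107, -0.005, -1.613]
force: [0.4, -0.6, -2.4]
gripper_width: 0.148
```

```bash
python3 rel.py
```

```text
t 9.05 G [582.2 -18.5  61.2] tip along 21.8 lat 0.3 z 0.7 yawerr 0.0012 pitch -0.0052 F [ 0.4 -0.6 -2.4] ori [-3.107 -0.005 -1.613] w 0.148
```

Emit:
drive_tool(deltas=[[0.01, 0.2, -0.02, 0, 0], [0.01, 0.2, -0.02, 0, 0], [0.01, 0.2, -0.02, 0, 0], [0.01, 0.2, 0, 0, 0]])

```text
clock: 9.38
tool_pos: [583.8, -0.5, 41.0]
orientation: [-3.107, -0.005, -1.613]
force: [0.4, 0.2, -1.4]
gripper_width: 0.152
```

```bash
python3 rel.py
```

```text
t 9.38 G [ 5.832e+02 -4.000e-01  6.000e+01] tip along 40.0 lat 0.5 z -0.5 yawerr 0.0016 pitch -0.0050 F [ 0.4  0.2 -1.4] ori [-3.107 -0.005 -1.613] w 0.152
```

Emit:
drive_tool(deltas=[[0, 0.2, 0, 0, 0], [0, 0.2, 0, 0, 0], [0, 0.2, 0, 0, 0], [0, 0.1, 0, 0, 0], [0, 0, 0, 0, 0]])

```text
clock: 9.8
tool_pos: [584.7, 16.1, 41.4]
orientation: [-3.105, -0.005, -1.612]
force: [0.8, -0.8, -2.4]
gripper_width: 0.15
```

```bash
python3 rel.py
python3 - <<'E'
from h import *
p=read_camera("scene"); crop(p,205,130,345,220,5.7,"pics/s6.png")
E
```

```text
t 9.8 G [584.   16.2  60.4] tip along 56.6 lat 0.5 z -0.1 yawerr 0.0029 pitch -0.0047 F [ 0.8 -0.8 -2.4] ori [-3.105 -0.005 -1.612] w 0.15
```

View pics/s6.png

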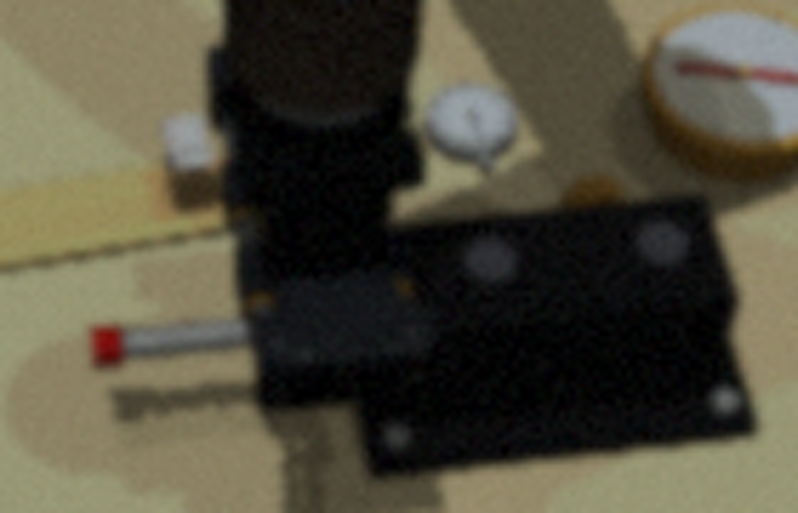

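Emit:
drive_tool(deltas=[[0, 0, 0, 0, 0.6], [0, 0, 0, 0, 0.6], [0, 0, 0, 0, 0.6], [0, 0, 0, 0, 0.6], [0, 0, 0, 0, 0.6], [0, 0, 0, 0, 0.6]])

```text
clock: 10.35
tool_pos: [585.0, 15.5, 42.7]
orientation: [-3.104, -0.005, -1.612]
force: [-0.0, 1.2, 0.0]
gripper_width: 0.52
```

```bash
python3 rel.py
python3 - <<'E'
from h import *
p=read_camera("wrist"); cv2.imwrite("pics/w7.png",p["pixels"])
p=read_camera("scene"); crop(p,205,130,345,220,5.7,"pics/s7.png")
E
```

```text
t 10.35 G [584.3  15.6  61.7] tip along 56.0 lat 0.8 z 1.2 yawerr 0.0030 pitch -0.0047 F [-0.   1.2  0. ] ori [-3.104 -0.005 -1.612] w 0.52
```

View pics/w7.png

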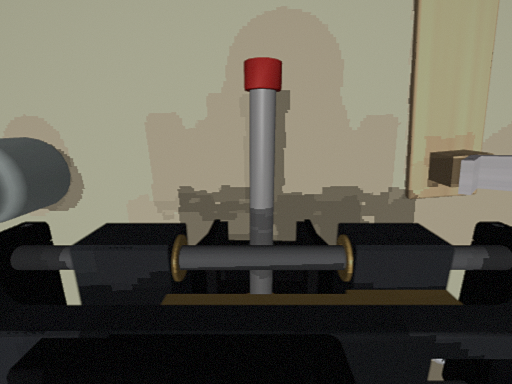

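View pics/s7.png

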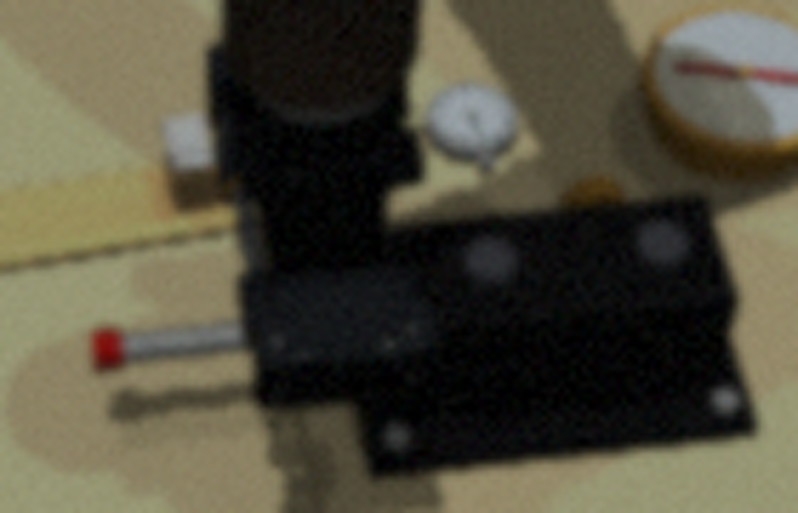

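Emit:
drive_tool(deltas=[[-0.05, -0.7, 0, 0, 0.5], [-0.05, -0.7, 0, 0, 0.5], [-0.05, -0.7, 0, 0, 0.5], [0, -0.65, 0, 0, 0.5], [0, 0, 0, 0, 0.5], [0, 0, 0, 0, 0.5]])

```text
clock: 10.95
tool_pos: [581.1, -43.9, 42.6]
orientation: [-3.104, -0.005, -1.611]
force: [-0.1, 0.5, -1.1]
gripper_width: 0.5
```

```bash
python3 rel.py
python3 - <<'E'
from rodchk import *
p=read_camera("wrist"); cv2.imwrite("pics/w8.png",p["pixels"])
s=observe(); G,R=grasp(s); d=-R[:,0]
for k in (35,40,45,50,55): print(k,proj(p,G-k*d-[0,0,2]),proj(p,G-k*d+[0,0,8]))
E
```

```text
t 10.95 G [580.4 -43.8  61.6] tip along -3.5 lat -0.6 z 1.1 yawerr 0.0037 pitch -0.0049 F [-0.1  0.5 -1.1] ori [-3.104 -0.005 -1.611] w 0.5
35 [[262.20236365 192.29304778]] [[261.50945973 197.03889758]]
40 [[262.20262511 183.64206533]] [[261.50313465 187.82890534]]
45 [[262.20289126 174.83554111]] [[261.49668783 178.44164304]]
50 [[262.20316225 165.86924219]] [[261.49011571 168.8719429 ]]
55 [[262.20343819 156.73878064]] [[261.48341461 159.11443434]]
```

View pics/w8.png

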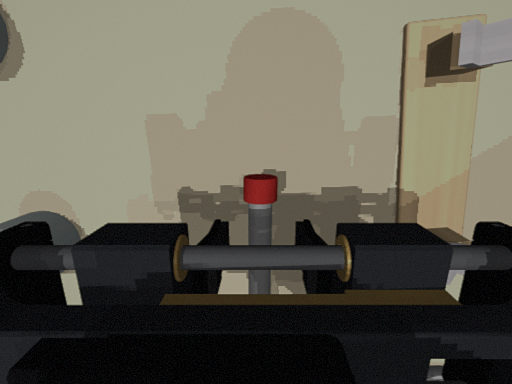

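Emit:
drive_tool(deltas=[[0.03, 0, -0.15, 0, 0], [0, 0, -0.03, 0, 0], [0, 0, -0.03, 0, 0], [0, 0, -0.03, 0, 0], [0, 0, 0, 0, 0], [0, 0, 0, 0, 0], [0, 0, 0, 0, 0], [0, 0, 0, 0, 0]])

```text
clock: 11.67
tool_pos: [582.1, -42.0, 37.2]
orientation: [-3.104, -0.005, -1.607]
force: [-0.5, -0.7, -0.3]
gripper_width: 0.148
```

```bash
python3 -c "
from rel import *
rel(155)"
```

```text
t 11.67 G [581.4 -41.9  56.2] tip along 56.5 lat -0.4 z -4.6 yawerr 0.0074 pitch -0.0054 F [-0.5 -0.7 -0.3] ori [-3.104 -0.005 -1.607] w 0.148
```

Emit:
drive_tool(deltas=[[0, 0, 0, 0, 0], [0, 0, 0.08, -0.05, 0], [0, 0, 0.08, -0.05, 0], [0, 0, 0, 0, 0]])

```text
clock: 12.0
tool_pos: [581.0, -41.9, 39.8]
orientation: [-3.107, -0.005, -1.617]
force: [-0.5, -0.6, -1.3]
gripper_width: 0.148
```

```bash
python3 -c "
from rel import *
rel(155)"
```

```text
t 12.0 G [580.3 -41.7  58.8] tip along 56.5 lat 0.1 z -2.0 yawerr -0.0029 pitch -0.0053 F [-0.5 -0.6 -1.3] ori [-3.107 -0.005 -1.617] w 0.148
```

Emit:
drive_tool(deltas=[[0.02, 0.15, 0.03, 0, 0], [0.01, 0.2, 0.02, 0, 0], [0.01, 0.2, 0, 0, 0], [0.01, 0.2, 0, 0, 0]])

```text
clock: 12.33
tool_pos: [581.3, -26.3, 40.2]
orientation: [-3.108, -0.005, -1.619]
force: [0.7, -0.2, -1.8]
gripper_width: 0.147
```

```bash
python3 -c "
from rel import *
rel(155)"
```

```text
t 12.33 G [580.6 -26.2  59.2] tip along 72.1 lat -0.0 z -1.6 yawerr -0.0045 pitch -0.0054 F [ 0.7 -0.2 -1.8] ori [-3.108 -0.005 -1.619] w 0.147
```

Emit:
drive_tool(deltas=[[0.02, 0.2, 0.02, 0.03, 0], [0.01, 0.2, 0, 0, 0], [0.01, 0.15, 0, 0, 0], [0.01, 0.1, 0, 0, 0]])

```text
clock: 12.67
tool_pos: [582.5, -10.8, 40.5]
orientation: [-3.108, -0.005, -1.615]
force: [-0.1, -0.4, -1.5]
gripper_width: 0.146
```

```bash
python3 -c "
from rel import *
rel(155)"
```

```text
t 12.67 G [581.8 -10.7  59.5] tip along 87.6 lat -0.2 z -1.3 yawerr -0.0002 pitch -0.0053 F [-0.1 -0.4 -1.5] ori [-3.108 -0.005 -1.615] w 0.146
```

Emit:
drive_tool(deltas=[[0, 0.08, 0, 0, 0], [0, 0.08, 0, 0, 0], [0, 0.08, 0, 0, 0], [0, 0.08, 0, 0, 0]])

```text
clock: 13.0
tool_pos: [582.9, -3.5, 40.6]
orientation: [-3.107, -0.005, -1.614]
force: [1.4, -0.7, -1.9]
gripper_width: 0.147
```

```bash
python3 -c "
from rel import *
rel(155)"
```

```text
t 13.0 G [582.3  -3.4  59.6] tip along 95.0 lat -0.1 z -1.2 yawerr 0.0003 pitch -0.0054 F [ 1.4 -0.7 -1.9] ori [-3.107 -0.005 -1.614] w 0.147
```

Emit:
drive_tool(deltas=[[0, 0.05, 0, 0, 0], [0, 0.05, 0, 0, 0], [0, 0.05, 0, 0, 0]])

```text
clock: 13.25
tool_pos: [583.1, -0.4, 40.6]
orientation: [-3.107, -0.005, -1.615]
force: [0.8, -1.0, -3.4]
gripper_width: 0.15
```

Emit:
drive_tool(deltas=[[0, 0.05, 0, 0, 0], [0, 0.05, 0, 0, 0], [0, 0.05, 0, 0, 0]])

```text
clock: 13.5
tool_pos: [583.3, 2.5, 40.7]
orientation: [-3.107, -0.006, -1.615]
force: [0.5, -0.7, -2.3]
gripper_width: 0.145
```

Emit:
drive_tool(deltas=[[0, 0.05, 0, 0, 0], [0, 0.05, 0, 0, 0], [0, 0.05, 0, 0, 0]])

```text
clock: 13.75
tool_pos: [583.4, 5.6, 40.7]
orientation: [-3.107, -0.006, -1.615]
force: [1.4, -1.6, -3.3]
gripper_width: 0.148
```

Emit:
drive_tool(deltas=[[0, 0.05, 0, 0, 0], [0, 0.05, 0, 0, 0], [0, 0.05, 0, 0, 0]])

```text
clock: 14.0
tool_pos: [583.6, 8.6, 40.7]
orientation: [-3.106, -0.006, -1.615]
force: [1.1, -1.5, -2.5]
gripper_width: 0.144
```

Emit:
drive_tool(deltas=[[0, 0.05, 0, 0, 0], [0, 0.05, 0, 0, 0], [0, 0.05, 0, 0, 0]])

```text
clock: 14.25
tool_pos: [583.8, 11.6, 40.6]
orientation: [-3.106, -0.006, -1.615]
force: [1.2, -3.5, -3.2]
gripper_width: 0.147
```

Emit:
drive_tool(deltas=[[0, 0.05, 0, 0, 0], [0, 0.05, 0, 0, 0]])

```text
clock: 14.42
tool_pos: [583.9, 13.5, 40.6]
orientation: [-3.106, -0.007, -1.615]
force: [2.4, -2.2, -2.9]
gripper_width: 0.148
```

```bash
python3 -c "
from rel import *
rel(155)"
```

```text
t 14.42 G [583.3  13.7  59.6] tip along 112.1 lat 0.2 z -1.4 yawerr -0.0004 pitch -0.0067 F [ 2.4 -2.2 -2.9] ori [-3.106 -0.007 -1.615] w 0.148
```

Emit:
drive_tool(deltas=[[0.02, 0.05, 0, 0, 0], [0.01, 0.05, 0, 0, 0]])

```text
clock: 14.58
tool_pos: [584.2, 15.8, 40.5]
orientation: [-3.107, -0.007, -1.615]
force: [0.6, -1.2, -3.5]
gripper_width: 0.151
```

Emit:
drive_tool(deltas=[[0.01, 0.05, 0, 0, 0], [0, 0.05, 0, 0, 0]])

```text
clock: 14.75
tool_pos: [584.3, 18.3, 40.5]
orientation: [-3.107, -0.007, -1.615]
force: [2.6, -1.3, -3.8]
gripper_width: 0.153
```

Emit:
drive_tool(deltas=[[0, 0.05, 0, 0, 0], [0, 0.05, 0, 0, 0]])

```text
clock: 14.92
tool_pos: [584.4, 20.6, 40.5]
orientation: [-3.107, -0.007, -1.615]
force: [1.6, -2.2, -3.2]
gripper_width: 0.148
```

Depth is now about 119 mm by my estimate, and the force is still only rubbing. I'll continue in gentle steps.

Emit:
drive_tool(deltas=[[0.01, 0.05, 0, 0, 0], [0.01, 0.05, 0, 0, 0]])

```text
clock: 15.08
tool_pos: [584.3, 20.9, 40.5]
orientation: [-3.108, -0.009, -1.615]
force: [3.3, -8.8, -2.1]
gripper_width: 0.149
```

Emit:
drive_tool(deltas=[[0.01, 0.05, 0, 0, 0], [0.01, 0.05, 0, 0, 0]])

```text
clock: 15.25
tool_pos: [584.3, 20.8, 40.5]
orientation: [-3.11, -0.012, -1.615]
force: [2.0, -7.0, -3.2]
gripper_width: 0.145
```

Run:
```python
from rel import *
rel(155)
p=read_camera("wrist"); cv2.imwrite("pics/w9.png",p["pixels"])
m=redmask(p,(200,100,320,230)); ys,xs=np.nonzero(m); print("W red",xs.min(),xs.max(),ys.min(),ys.max())
p=read_camera("scene"); crop(p,205,130,345,220,5.7,"pics/s9.png")
p=read_camera("top"); crop(p,205,160,345,250,5.7,"pics/t9.png")
```

```text
t 15.25 G [583.7  21.   59.4] tip along 119.4 lat 0.3 z -2.5 yawerr -0.0003 pitch -0.0123 F [ 2.  -7.  -3.2] ori [-3.11  -0.012 -1.615] w 0.145
W red 246 280 174 204
```

View pics/s9.png

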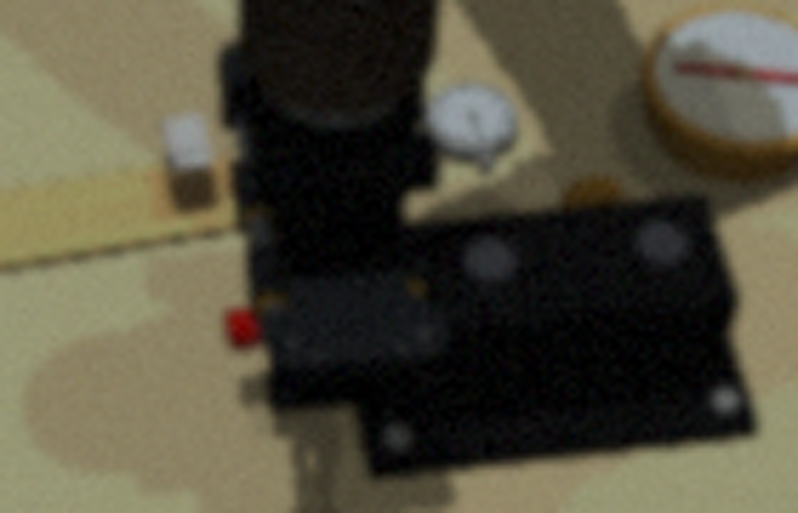

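View pics/w9.png

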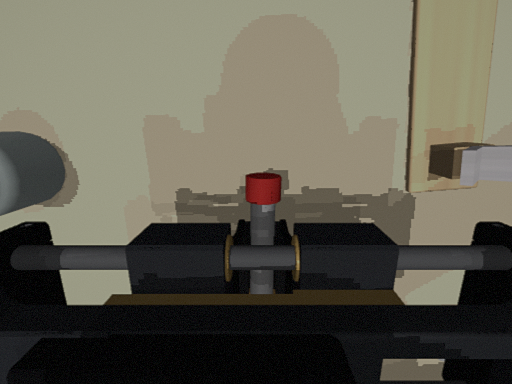

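Emit:
drive_tool(deltas=[[0.01, 0.07, 0, 0, 0], [0.01, 0.07, 0, 0, 0]])

```text
clock: 15.57
tool_pos: [584.2, 20.8, 40.4]
orientation: [-3.112, -0.016, -1.615]
force: [2.7, -7.0, -3.3]
gripper_width: 0.145
```

Emit:
drive_tool(deltas=[[0.01, 0.09, 0, 0, 0]])

```text
clock: 15.65
tool_pos: [584.2, 20.8, 40.4]
orientation: [-3.113, -0.018, -1.616]
force: [3.3, -10.9, -3.1]
gripper_width: 0.147
```

Emit:
drive_tool(deltas=[[0.01, 0.09, 0, 0, 0]])

```text
clock: 15.73
tool_pos: [584.2, 20.7, 40.4]
orientation: [-3.114, -0.021, -1.616]
force: [2.2, -9.9, -3.3]
gripper_width: 0.148
```

Emit:
drive_tool(deltas=[[0.01, 0.11, 0, 0, 0]])

```text
clock: 15.82
tool_pos: [584.1, 20.8, 40.4]
orientation: [-3.116, -0.023, -1.616]
force: [3.2, -10.4, -3.4]
gripper_width: 0.146
```

Emit:
drive_tool(deltas=[[0.01, 0.11, 0, 0, 0]])

```text
clock: 15.9
tool_pos: [584.1, 20.8, 40.4]
orientation: [-3.117, -0.026, -1.617]
force: [3.4, -11.6, -3.4]
gripper_width: 0.145
```

Run:
```python
from rel import *
rel(155)
s=observe(); print(s["wrist_torque"],s["joint_torque"])
p=read_camera("wrist"); m=redmask(p,(200,100,320,230)); ys,xs=np.nonzero(m); print("W red",xs.min(),xs.max(),ys.min(),ys.max())
```

```text
t 15.9 G [583.6  21.4  59.4] tip along 119.7 lat 0.5 z -4.6 yawerr -0.0021 pitch -0.0260 F [  3.4 -11.6  -3.4] ori [-3.117 -0.026 -1.617] w 0.145
[-3.08975835 -0.93518568 -0.01327577] [ 6.65857270e+00 -4.13819861e+01  1.46822369e+01  1.27014276e+00
  2.28403425e-01  2.32395460e-02]
W red 246 280 173 203
```

Emit:
drive_tool(deltas=[[0.04, 0.13, 0, 0, 0]])

```text
clock: 16.03
tool_pos: [584.1, 21.3, 40.3]
orientation: [-3.119, -0.029, -1.617]
force: [1.3, -9.7, -2.1]
gripper_width: 0.149
```

Emit:
drive_tool(deltas=[[0.04, 0.14, 0, 0, 0]])

```text
clock: 16.12
tool_pos: [584.1, 21.8, 40.2]
orientation: [-3.122, -0.032, -1.618]
force: [0.8, -10.3, -2.4]
gripper_width: 0.148
```

Emit:
drive_tool(deltas=[[0.03, 0.14, 0, 0, 0]])

```text
clock: 16.2
tool_pos: [584.0, 22.5, 40.2]
orientation: [-3.124, -0.035, -1.619]
force: [2.4, -10.6, -3.6]
gripper_width: 0.148
```

Emit:
drive_tool(deltas=[[0.03, 0.14, 0, 0, 0]])

```text
clock: 16.28
tool_pos: [584.0, 23.1, 40.2]
orientation: [-3.126, -0.038, -1.619]
force: [2.6, -11.0, -2.7]
gripper_width: 0.15
```

Run:
```python
from rel import *
rel(155)
s=observe(); print(s["wrist_torque"])
p=read_camera("wrist"); m=redmask(p,(200,100,320,230)); ys,xs=np.nonzero(m); print("W red",xs.min(),xs.max(),ys.min(),ys.max())
```

```text
t 16.28 G [583.7  23.8  59.2] tip along 122.0 lat 0.9 z -6.7 yawerr -0.0045 pitch -0.0376 F [  2.6 -11.   -2.7] ori [-3.126 -0.038 -1.619] w 0.15
[-2.92705029 -0.6241936   0.05981259]
W red 246 279 173 203
```

Emit:
drive_tool(deltas=[[0.03, 0.14, 0, 0, 0]])

```text
clock: 16.42
tool_pos: [584.0, 23.8, 40.2]
orientation: [-3.128, -0.04, -1.619]
force: [2.3, -9.9, -2.8]
gripper_width: 0.147
```

Emit:
drive_tool(deltas=[[0.03, 0.14, 0, 0, 0]])

```text
clock: 16.5
tool_pos: [584.0, 24.3, 40.2]
orientation: [-3.13, -0.043, -1.62]
force: [3.0, -11.3, -3.2]
gripper_width: 0.143
```

Emit:
drive_tool(deltas=[[0.03, 0.13, 0, 0, 0]])

```text
clock: 16.58
tool_pos: [583.9, 24.4, 40.2]
orientation: [-3.133, -0.047, -1.62]
force: [4.0, -12.9, -2.5]
gripper_width: 0.145
```

Emit:
drive_tool(deltas=[[0.04, 0.15, 0, 0, 0]])

```text
clock: 16.67
tool_pos: [583.9, 24.3, 40.2]
orientation: [-3.136, -0.051, -1.621]
force: [2.8, -14.4, -2.9]
gripper_width: 0.148
```

Emit:
drive_tool(deltas=[[0.04, 0.15, 0, 0, 0]])

```text
clock: 16.75
tool_pos: [583.8, 24.2, 40.2]
orientation: [-3.139, -0.055, -1.621]
force: [3.4, -13.3, -2.8]
gripper_width: 0.145
```

Run:
```python
from rel import *
rel(155)
s=observe(); print(s["wrist_torque"])
p=read_camera("wrist"); m=redmask(p,(200,100,320,230)); ys,xs=np.nonzero(m); print("W red",xs.min(),xs.max(),ys.min(),ys.max())
```

```text
t 16.75 G [583.8  25.3  59.2] tip along 123.4 lat 1.2 z -9.4 yawerr -0.0065 pitch -0.0553 F [  3.4 -13.3  -2.8] ori [-3.139 -0.055 -1.621] w 0.145
[-3.65225642 -0.85505276  0.09410518]
W red 246 279 174 202
```

Emit:
drive_tool(deltas=[[0, 0, 0, 0, 0], [0, 0, 0, 0, 0.7], [0, 0, 0, 0, 0.7], [0, 0, 0, 0, 0.7], [0, 0, 0, 0, 0.7], [0, 0, 0, 0, 0.7], [0, 0, 0, 0, 0.7], [0, 0, 0, 0, 0.7]])

```text
clock: 17.47
tool_pos: [584.5, 26.0, 42.2]
orientation: [-3.136, -0.053, -1.621]
force: [0.4, -0.0, 0.1]
gripper_width: 0.59
```

Run:
```python
from rel import *
rel(155)
p=read_camera("wrist"); cv2.imwrite("pics/w10.png",p["pixels"]); m=redmask(p,(200,100,320,230)); ys,xs=np.nonzero(m); print("W red",xs.min(),xs.max(),ys.min(),ys.max())
```

```text
t 17.47 G [584.4  27.   61.2] tip along 125.2 lat 1.7 z -7.1 yawerr -0.0062 pitch -0.0533 F [ 0.4 -0.   0.1] ori [-3.136 -0.053 -1.621] w 0.59
W red 244 277 169 196
```

View pics/w10.png

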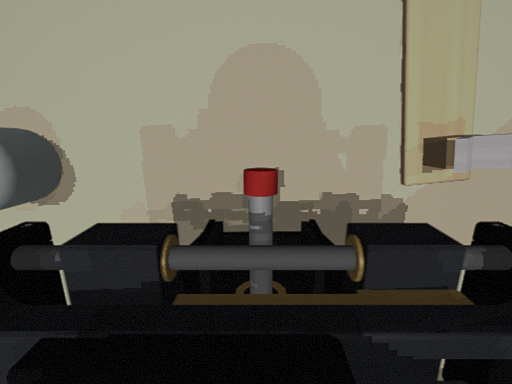

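Emit:
drive_tool(deltas=[[0, 0, 0.5, 0, 0.7], [0, 0, 0.8, 0, 0.7], [0, 0, 1, 0, 0.7], [0, -0.2, 1, 0, 0.7], [0, -0.3, 1, 0, 0.7], [0, -0.5, 1, 0, 0.7], [0, -0.5, 1, 0, 0.7], [0, -0.5, 1, 0, 0.7], [0, 0, 0, 0, 0.7], [0, 0, 0, 0, 0.7]])

```text
clock: 18.35
tool_pos: [582.5, -15.9, 200.9]
orientation: [-3.135, -0.054, -1.619]
force: [-0.1, 0.5, -1.0]
gripper_width: 0.704
```

Run:
```python
from rel import *
s=observe(); print(s["tool_pos"],s["force"],s["dq"].round(4))
p=read_camera("wrist"); cv2.imwrite("pics/w11.png",p["pixels"])
p=read_camera("scene"); crop(p,205,130,345,220,5.7,"pics/s11.png")
cv2.imwrite("pics/s11f.png",p["pixels"])
m=redmask(p,(200,150,300,215)); ys,xs=np.nonzero(m); print("S red",xs.min(),xs.max(),ys.min(),ys.max())
for dep in (115,119,123,127): 
    X=np.array([585,56.6,60])-np.array([.0436,.999,0])*(200-dep); print(dep,proj(p,X))
```

```text
[582.52791785 -15.86766915 200.87630265] [-0.11252969  0.45394149 -0.95518739] [-0.0139 -0.0413  0.042   0.0203 -0.0189  0.0043]
S red 247 250 186 190
115 [[242.86884298 188.2006836 ]]
119 [[244.37005193 188.04857312]]
123 [[245.87025034 187.89656502]]
127 [[247.36943925 187.74465922]]
```

View pics/s11.png

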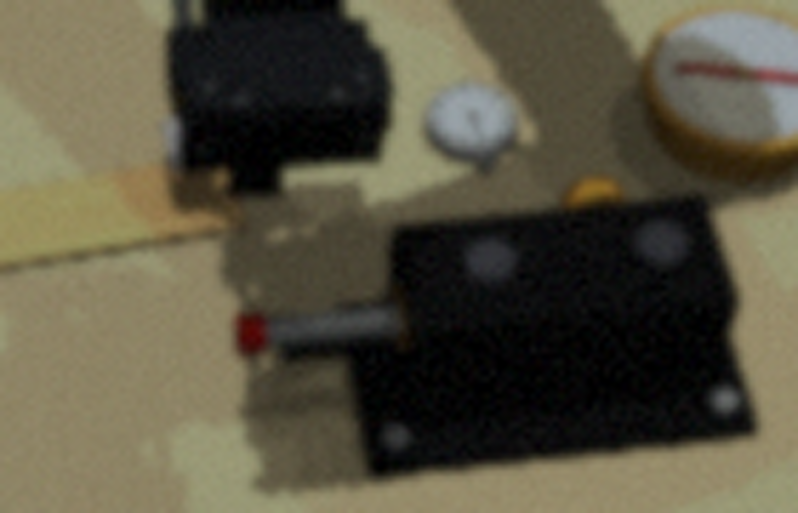

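View pics/w11.png

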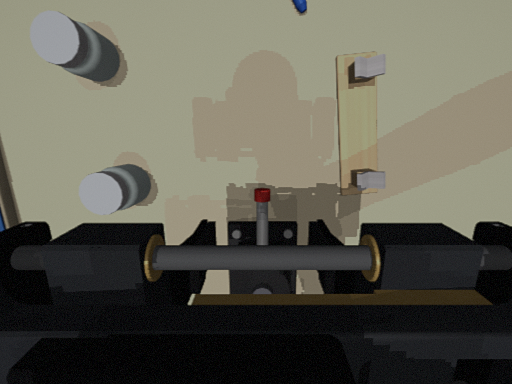

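```bash
python3 -c "
from plant import *
print(job_done())"
```

```text
the job is handed in; nothing more can be done
None
```

I pushed the rod fully home in the clamp, let go of it and moved the arm clear. I handed the job in at about 18.5 s of the 72 s, and no verdict was reported.

- **First push:** I gripped the rod near mid-length, started its tip into the bore and pushed it to about 57 mm. I then let go, and it rested on the bar.
- **Second push:** I regripped the rod about 45 mm from its tail, well inside the 65 mm limit, and pushed gently. It met the seat at about 119 mm. The seat did not move until I raised the push to about 11.6 N. It then gave about 4.3 mm at 10–11 N and stopped dead.
- **Dead stop:** Two further pushes of 13–14.4 N moved it no further. The highest push I read was 14.4 N, against the 25 N limit. I only read forces at the end of each move, so a short peak in between could have gone unseen.
- **Last checks:** After release the force on the tool read about zero. The scene camera shows the rod in the bore with its head where about 125 mm depth would put it. The arm's own measurement at the stop gave about 123 mm. My absolute depths could be off by a few millimetres.
- **Bystanders:** I never moved the arm near the compass, jars or stopwatch on purpose. They look unmoved in the pictures, but I did not measure their positions again at the end.
- **Drift:** The gripper tilted by about 0.05 rad during the hard pushes. Against the head in the wrist pictures, I saw no sign that the rod slipped in the fingers.

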